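# Fit a fresh cell in the data logger and switch it on

## Robot

A 7-joint arm with a two-finger parallel gripper is mounted at the origin on a cart in front of the work surface, level with it; the furniture and walls round the work are solid. World frame = base frame: x ahead of the robot, y to its left, z up, the work surface at z = 0. Lengths are in m, angles in rad, forces in N, time in s.
With the tool pointing down it reaches from about 0.4 to 0.85 m from the base axis. Payload 4.5 kg.
Tool frame: the origin (TCP) lies at the very end of the fingers, on their centre line; the grasp point (between the pads) lies 19 mm behind it; z points along the fingers, y is the line along which they close (so a half turn about z gives the same grasp; the last joint's range is limited). The gripper opens to 88 mm and grips with 3 to 60 N. Pads are 18 mm wide; open, the fingers measure 123 mm over their backs; the gripper's body (75 mm by 187 mm) begins 45 mm behind the grasp point.
Start: joints at [-1.078, 0.689, -0.195, 1.565, 0.157, 0.902, -0.215], TCP at [0.277, 0.56, 0.239] pointing down, gripper open.
Joint ranges: [-3.01, 3.01], [-0.46, 2.08], [-1.47, 1.51], [0.13, 2.56], [-1, 4.14], [0.04, 2.09], [-2.66, 2.66]. Speed limits (rad/s): [2.57, 2.57, 3.14, 3.14, 3.14, 3.14, 3.14].

## Interface

Orientations are given as [roll, pitch, yaw] about the fixed x, y, z axes, in that order (R = Rz(yaw) Ry(pitch) Rx(roll)).
In Python, from rig import manip, cams gives the robot as it stands.
- The arm moves only by the tool jog_arm, never from a script. Its argument "targets" is a list of rows, each a list of 3 entries, a list of its own where there are three numbers: the shift along the world's x, y, z in mm, then the turn, a rotation vector about the world's x, y, z in degrees, then the closure in counts, from 0 (fully open) to 255 (shut). A call has 1 to 10 rows; each row shifts and turns the commanded pose from where the row before left it; what a row does not reach is not made up. A row lasts 1/10 s, in which the tool goes at most 50 mm and 8.59 degrees, less where a joint would pass 70% of its speed; a pose out of reach is approached as far as the arm can. A call is refused whole if a number of a shift passes 50 or a number of a turn 8.59, either way. A call with a gripper value outside its range is refused whole. The fingers move at their own pace and stop on an object; "newtons" is the grip in N (left out, the last holds). Time passes only in rows, so rows that do not move let the fingers close. It gives the time, the measured TCP pose, the force, the opening and the grip force at its end, in the units of the state.
- manip.observe(): the state, without advancing time (a new reading comes with each control period).
- cams.capture(name): name is "scene" or "side" or "wrist"; returns (picture, depth): 420x560x3 uint8, red, green, blue; 420x560 float32, m along the optical axis (not along the pixel's ray), 0 where there is no reading.
- cams.camera_params(name): a dict with "mtx" (3x3 intrinsics, pixels), "camera_from_world" (4x4, takes a point from world to camera coordinates); the wrist camera has in their place "hand_eye" (4x4, takes a point from camera to tool coordinates, whose origin is the TCP and whose axes are the flange's). Camera axes: x right, y up, looking along -z (the intrinsics and any distortion apply to the point x, -y, -z); pixel columns grow to the right and rows downward; lengths in m; the calibration is good to about 2 mm. A picture is of the moment at which its call begins: read the wrist's pose just before it. camera_params takes no time and is no camera call.
- manip.hand_in(): hands the job in; it is judged then, once.
The state is a dict: "clock": time; "q": joint angles; "dq": joint speeds; "tau": joint torques, N m; "tool_pos": TCP position; "ee_rot": TCP orientation; "force": force on the tool from outside, world axes, zero at the start; "wrist_torque": the same for the moment, N m; "gripper_width": finger opening in m; "grasp_force": force on a finger pad.
Only numpy, scipy, OpenCV 4.12 (cv2) and the standard library are available. Lean on these libraries where they do the work, as an engineer would, in place of code of your own. Each camera call takes 0.05 s, during which the arm holds its last target. There are 200 camera calls.

## Task

Put the big cell from the tray into the data logger's bay: push its flat end back against the coil spring, then drop the end with the small button in against the fixed contact, and let go so that the spring holds it level and fully home. Then slide the logger's hood fully shut over the cell, and finally throw its toggle switch over to the far side to switch it on. Leave the thin cell in the tray and do not disturb the other things on the bench.

Things in the scene. Friction and masses are not known exactly. Their poses are not given: they have to be found in the camera images.
- logger: Data logger fixed to the bench: grey base 70 (x) x 238 (y) x 6 mm, from y -58 to +180. Origin on the bench under the middle of its cell bay, z up, +y from spring to fixed contact, +x the side away from the robot. Along y: spring wall (-56 to -40, 41 mm high), cradle, fixed contact, white electronics block where the hood parks (41 to 114), switch housing (130 to 180, 70 wide, 31 high).
- bay (a point): Where the seated cell's centre belongs: logger (0, 0, 31.3 mm). The seated cell lies along logger y, flat end at y -30 on the spring, button tip at +30. It rests in a V cradle, y -24 to +28, 36 mm wide, top edges 21 mm above the bench, so fingers can stay beside the cell with tips above that; low runners 10 mm high at x +-30.
- bay_contact (a point): Brass face of the fixed contact, logger (0, +30, 31.3 mm): the button tip rests here. Its wall is 38 mm wide (x), 6 mm thick, top 36 mm above the bench, 5 mm above the cell axis.
- spring_face (a point): Middle of the round steel end plate (17 mm) of the coil spring, at cell axis height. Free it stands at logger y -25.5, 14.5 mm proud of the spring wall, and gives way along -y. The cell does not go in level from above: put it in tilted about 25 degrees, flat end down, press the plate back 6 to 8 mm, then lower the button end past the fixed contact wall.
- spring_contact (a joint): Travel of the spring end plate in m: 0 free, 0.0045 with the cell seated, 0.013 fully pressed back. 450 N/m with 1.35 N preload (3.4 N when seated, 7.2 N at the end).
- cover_ridge (a point): Top middle of the hood's grip ridge, 69 mm above the bench. Ridge 36 wide (x), 9 thick (y), 14 mm above the hood's flat top (55 mm above the bench). The hood is a white upside-down channel 52 wide, 78 long, open-ended, reaching 59 mm from the ridge towards -y and 19 mm towards +y; inside height 52 mm, so it passes over a seated cell (top 48 mm).
- cover (a joint): Travel of the hood along the logger's y in m: 0 fully shut over the bay (ridge at logger y +17 mm), about 0.08 parked open. It slides towards the logger's -y to shut, friction about 1.2 N, and stays where it is left.
- switch_tip (a point): Centre of the 26 mm ball on the end of the toggle lever. The lever is 38 mm long and pivots 28 mm above the bench at logger (0, +155 mm); off it leans towards the logger's -x (ball 61 mm high at x -18), on it leans towards +x (x +18).
- switch (a joint): Toggle angle in rad: 0 off (leaning to the logger's -x, towards the robot), 1.0 on (leaning to +x, away from the robot). Stays where it is left; about 2 N at the ball.
- cell_tray: Grey plastic tray fixed to the bench, 124 (x) x 86 (y) x 18 mm high, origin on the bench under its middle. Two equal V troughs run along its y, at x -32 and +32 mm, sunk 14 mm into the top; one holds the big cell, the other the thin cell.
- big_cell: The cell to fit: grey cylinder 33 mm in diameter, 60 mm long over all with a steel band near one end, about 0.13 kg. Origin at its centre; its axis is its own y, button end at +y, flat end at -y. In the tray its axis lies 27.3 mm above the bench and it stands well proud of the trough (trough edges at 18 mm).
- big_cell_button (a point): Tip of the big cell's steel button (10 mm across, 3 mm high), on its axis 30 mm from the cell's centre.
- big_cell_flat (a point): Middle of the big cell's flat end, on its axis 30 mm from the cell's centre.
- thin_cell: A thin cell of the wrong size in the other trough: 14.5 mm in diameter, 50 mm long; origin at its centre, axis along its own y. Leave it there.
- beaker_50: Small beaker, 46 mm wide, 59 high; origin under its middle. Leave alone.
- beaker_100: Beaker, 55 mm wide, 71 high; origin under its middle. Leave alone.
- lab_timer: White desk timer with a dial, 63x68x57 mm; origin under its middle. Leave alone.
- label_tape: Roll of tape, 100 mm across, 25 high; origin under its middle. Leave alone.
- film_box: Carton, 57x101x53 mm; origin under its middle. Leave alone.
- marker_black: Marker pen, 16 mm thick, 128 long; origin under its middle. Leave alone.
- ballpen: Black ballpoint pen, 145 long; origin under its middle. Leave alone.
Mind the look-alikes: they are no part of the job. What is shaped like the big_cell but green is not meant.

How it is judged:
By the outcome, as a careful person would: the job done as asked, in the order asked, and still so for the second after the job is handed in, with the robot touching nothing.
It also fails if it takes over 61 s, if anything falls off the work surface, if the arm or the gripper's body presses on something with over 40 N, if the wrist force passes 120 N, or if a joint passes its speed limit or range.

## Working session

There is one attempt and no reset: what is moved stays moved. The work goes in short steps, Python scripts to look and compute and a tool call to move; the robot and the scene stay as the last step left them, time stands still between calls to the robot, and variables do not carry over. Pictures are saved under pics/ and viewed, at most 10 in all, crops included, and the job is handed in when it is done.

Besides the shell and the picture viewer there is one more tool, called after "Request:" as name(argument=value, ...) on one line, values as JSON. jog_arm: Moves the arm, as the interface text tells. Its arguments: {"type":"object","properties":{"targets":{"type":"array"},"newtons":{"type":"number"}},"required":["targets"]}

```bash
ls; mkdir -p pics
cat > h.py <<'E'
import numpy as np, cv2
from rig import manip, cams
from scipy.spatial.transform import Rotation as R
def world(name,pic=None):
    s=manip.observe(); im,d=cams.capture(name); p=cams.camera_params(name)
    K=np.array(p["mtx"]); v,u=np.mgrid[0:420,0:560]
    pts=np.stack([(u-K[0,2])/K[0,0]*d,-(v-K[1,2])/K[1,1]*d,-d,np.ones_like(d)],-1)
    if name=="wrist":
        T=np.eye(4);T[:3,:3]=R.from_euler('xyz',s["ee_rot"]).as_matrix() if len(s["ee_rot"])==3 else R.from_quat(s["ee_rot"]).as_matrix()
        T[:3,3]=s["tool_pos"]; M=T@np.array(p["hand_eye"])
    else: M=np.linalg.inv(np.array(p["camera_from_world"]))
    W=(pts@M.T)[...,:3]; W[d==0]=np.nan
    return im,W
def save(im,n,x=None,s=1):
    if x is not None: im=im[x[1]:x[3],x[0]:x[2]]
    im=cv2.resize(im,None,fx=s,fy=s,interpolation=cv2.INTER_CUBIC); cv2.imwrite('pics/'+n,im[...,::-1])
E
python3 - <<'E'
from h import *
print(manip.observe()); p=cams.camera_params("scene");print(p); print(cams.camera_params("wrist"))
im,W=world("scene"); np.savez('scene',im=im,W=W); im2,W2=world("side"); np.savez('side',im=im2,W=W2)
save(im,'a.png',None,1.4); save(im2,'b.png',None,1.4)
E
```

```text
pics
{'clock': 0.0, 'q': array([-1.07818375,  0.68998187, -0.19454589,  1.56633998,  0.15730095,
        0.90251206, -0.21511854]), 'dq': array([-8.42677183e-04, -2.91233235e-04,  2.12192923e-03,  1.36527733e-05,
       -1.78559812e-03, -5.16254734e-04,  2.87503892e-04]), 'tau': array([ 4.18544755e-05, -5.27566516e+01, -1.26654088e+00, -1.53429455e+01,
       -5.25731652e-02,  6.64743638e-03,  1.84086184e-04]), 'tool_pos': array([0.27655034, 0.55977609, 0.23791325]), 'ee_rot': array([-3.13974912e+00,  1.16782898e-04,  2.68287077e+00]), 'force': array([-0.11246388, -0.23254568,  0.50762469]), 'wrist_torque': array([ 0.0520386 , -0.07464015,  0.01505519]), 'grasp_force': 0.0, 'gripper_width': 0.0877448659949052}
{'mtx': array([[397.06935913,   0.        , 280.36369162],
       [  0.        , 397.06935913, 213.59608151],
       [  0.        ,   0.        ,   1.        ]]), 'camera_from_world': array([[-0.49208654, -0.87025531, -0.02250629,  0.21958466],
       [ 0.36698548, -0.23081713,  0.90113546, -0.26292448],
       [-0.78941275,  0.43517715,  0.43295307, -0.53843231],
       [ 0.        ,  0.        ,  0.        ,  1.        ]])}
{'mtx': array([[319.8004772 ,   0.        , 276.90979514],
       [  0.        , 319.8004772 , 211.50586391],
       [  0.        ,   0.        ,   1.        ]]), 'hand_eye': array([[ 1.41712877e-03,  9.52537419e-01,  3.04418227e-01,
         7.88697026e-02],
       [ 9.99998052e-01, -9.31597104e-04, -1.74018787e-03,
         1.29943413e-03],
       [-1.37399892e-03,  3.04420100e-01, -9.52536884e-01,
        -1.45922083e-01],
       [ 0.00000000e+00,  0.00000000e+00,  0.00000000e+00,
         1.00000000e+00]])}
```

View pics/a.png

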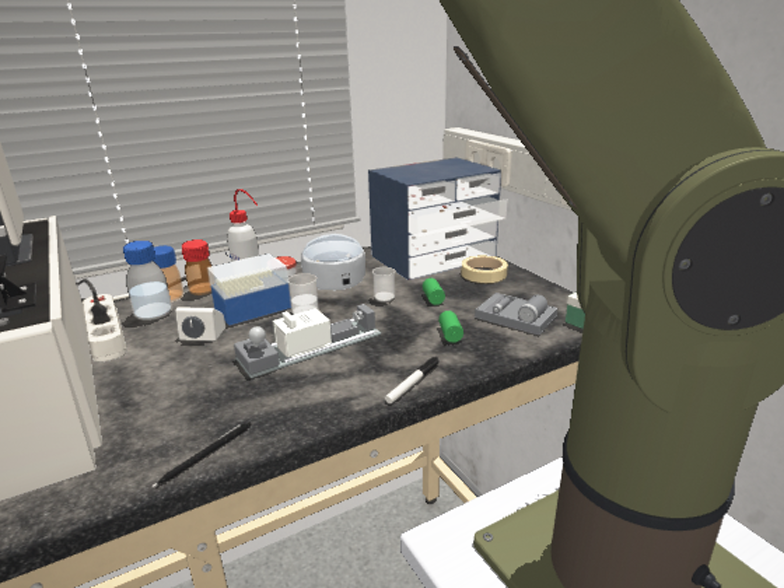

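View pics/b.png

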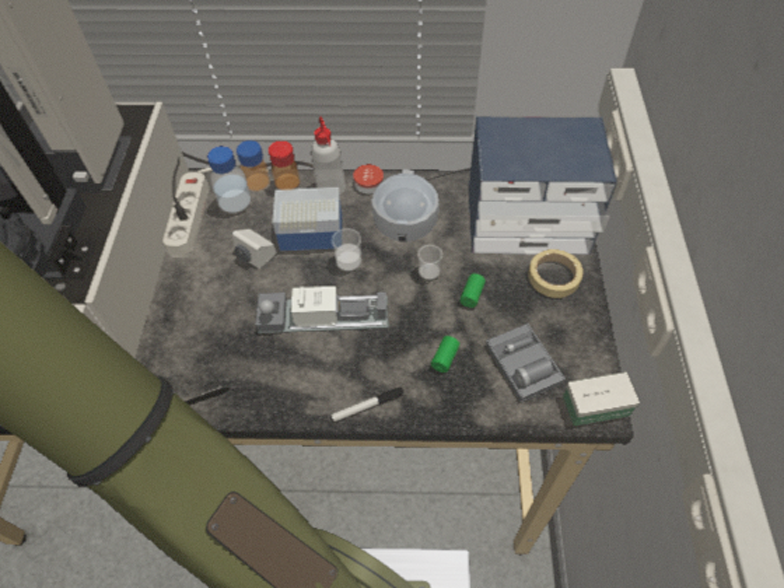

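The pictures (784-wide) show the tray at a(515,312)/b(527,362) and the logger at a(310,340)/b(322,308). 

Candidates for the cell:
- Grey cell in the tray: a(533,307)/b(535,372). I choose this one.
- Green cylinders: a(433,292) and a(452,327). These are the look-alikes.
- Thin cell: a(500,303)/b(517,345). This one stays in the tray.

Next I'll measure positions and take a close crop.

Run:
```python
from h import *
d=np.load('side.npz');W=d['W'];im=d['im']
for n,(u,v) in dict(big=(535,372),thin=(517,345),traycorner=(527,362),spring=(381,300),hood=(315,300),ball=(268,308),green1=(446,353),green2=(473,290),swl=(262,325),beaker=(429,265),b100=(347,255)).items():
    u=int(u/1.4);v=int(v/1.4); print(n,np.round(np.nanmedian(W[v-1:v+2,u-1:u+2].reshape(-1,3),0),4),im[v,u])
# hood top, grey tray
def reg(n,box,z0,z1):
    x0,y0,x1,y1=[int(k/1.4) for k in box]; P=W[y0:y1,x0:x1].reshape(-1,3); P=P[(P[:,2]>z0)&(P[:,2]<z1)]
    r=cv2.minAreaRect((P[:,:2]*1000).astype(np.float32)); print(n,len(P),r)
reg('tray',(480,318,566,402),.010,.06)
reg('traytop',(480,318,566,402),.012,.021)
reg('big',(505,350,562,395),.032,.06)
reg('hoodtop',(285,280,342,330),.050,.058)
reg('ridge',(285,280,342,330),.062,.075)
reg('swhousing',(250,285,292,335),.026,.034)
reg('springwall',(360,285,392,325),.034,.05)
save(im,'c.png',(170,190,410,290),3)
```

```text
big [ 0.4273 -0.2792  0.0429] [142 143 139]
thin [ 0.4913 -0.2571  0.0208] [133 133 132]
traycorner [ 0.4606 -0.2723  0.0157] [137 138 135]
spring [ 0.568  -0.0148  0.0393] [133 131 129]
hood [0.5574 0.1025 0.0558] [203 203 195]
ball [0.5292 0.1811 0.0688] [152 150 148]
green1 [ 0.4653 -0.13    0.032 ] [ 59 159  82]
green2 [ 0.6006 -0.1816  0.0328] [ 62 157  83]
swl [0.5212 0.1975 0.0282] [82 82 80]
beaker [ 0.6422 -0.1013  0.052 ] [168 168 164]
b100 [0.6619 0.0543 0.0523] [195 194 189]
tray 1575 ((453.9009704589844, -274.775390625), (147.21316528320312, 88.91901397705078), 25.316495895385742)
traytop 1083 ((454.653564453125, -274.4217529296875), (145.6824951171875, 88.900634765625), 25.181663513183594)
big 295 ((432.97314453125, -280.91192626953125), (31.941909790039062, 61.033817291259766), 26.785736083984375)
hoodtop 485 ((560.6666870117188, 105.84854125976562), (56.613258361816406, 77.2632064819336), 4.208614349365234)
ridge 52 ((557.9902954101562, 124.39928436279297), (36.5748176574707, 8.272254943847656), 5.778774261474609)
swhousing 328 ((555.6885986328125, 186.24551391601562), (71.84387969970703, 50.74379348754883), 2.936107873916626)
springwall 90 ((567.3355712890625, -8.432039260864258), (38.83205795288086, 28.218412399291992), 1.9184019565582275)
```

View pics/c.png

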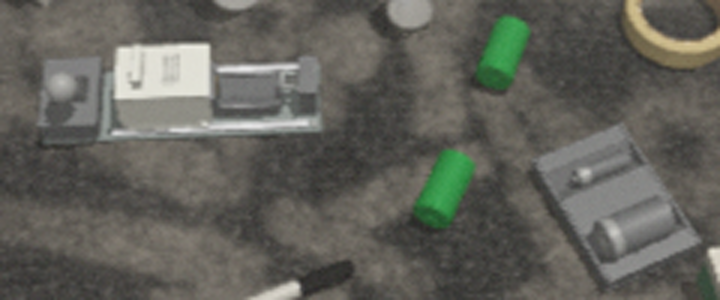

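The crop confirms the plain grey cell in the tray. It has a band near its left end, which I'll check from close by. Logger yaw is about +3.4°, with the spring wall towards world -y. Moving over the tray now.

Request:
jog_arm(targets=[[[40,-50,0],[0,0,0],0],[[40,-50,0],[0,0,0],0],[[30,-50,0],[0,0,-5],0],[[25,-50,0],[0,0,-5],0],[[20,-50,0],[0,0,-5],0],[[10,-50,0],[0,0,-5],0],[[0,-50,0],[0,0,-5],0],[[0,-50,0],[0,0,-5],0],[[0,-50,0],[0,0,-5],0],[[0,-50,0],[0,0,-2.4],0]])

```text
clock: 1.1
tool_pos: [0.4153, 0.0973, 0.2387]
ee_rot: [-3.142, 0.0, 2.028]
force: [0.1, 0.1, -0.2]
gripper_width: 0.0881
grasp_force: 0.0
```

Request:
jog_arm(targets=[[[0,-50,0],[0,0,0],0],[[0,-50,0],[0,0,0],0],[[0,-50,0],[0,0,0],0],[[0,-50,-10],[0,0,0],0],[[0,-50,-20],[0,0,0],0],[[0,-50,-20],[0,0,0],0],[[-5,-40,-20],[0,0,0],0],[[0,0,0],[0,0,0],0],[[0,0,0],[0,0,0],0]])

```text
clock: 2.0
tool_pos: [0.41, -0.233, 0.1712]
ee_rot: [-3.141, -0.002, 2.028]
force: [-0.3, -0.6, 1.3]
gripper_width: 0.088
grasp_force: 0.0
```

Run:
```python
from h import *
im,W=world("wrist"); np.savez('w1',im=im,W=W); save(im,'d.png',None,1.2)
P=W.reshape(-1,3); k=(P[:,2]>.033)&(P[:,2]<.05)&(np.hypot(P[:,0]-.433,P[:,1]+.281)<.05); Q=P[k]
r=cv2.minAreaRect((Q[:,:2]*1000).astype(np.float32)); print(len(Q),r,np.nanmax(Q[:,2]),np.percentile(Q[:,2],98))
k=(Q[:,2]>.041);t=Q[k][:,:2];c=t.mean(0);u,s,v=np.linalg.svd(t-c);print(c,v[0],np.degrees(np.arctan2(v[0][1],v[0][0])),np.ptp((t-c)@v[0]))
```

```text
1781 ((433.9851379394531, -278.6713562011719), (30.4838809967041, 58.414791107177734), 25.677366256713867) 0.04517096715232133 0.04414032256773853
[ 0.43355666 -0.27747647] [ 0.43859945 -0.89868266] -63.985445063555225 0.05788887416650586
```

View pics/d.png

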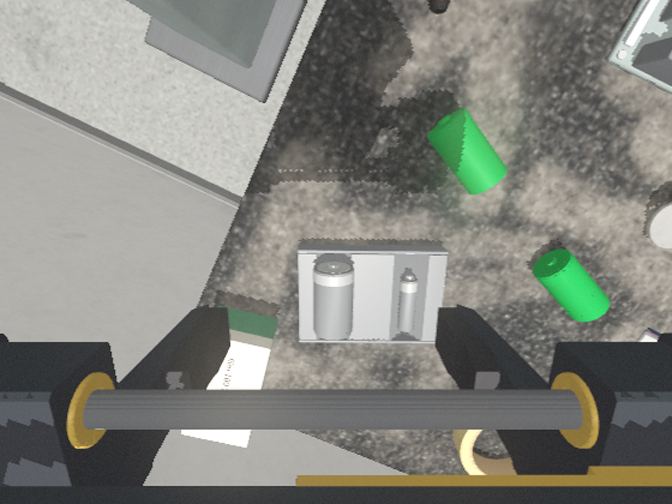

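The wrist view shows the big grey cell at (333,298), with its button and band at the top (tool +x, world +y side). The thin cell is at (407,300), the green look-alikes are outside the tray, and the carton is close by at (250,340). I'll check clearance to the carton and get refined logger numbers.

Run:
```python
from h import *
c=np.array([.434,-.278]); a=np.radians(116); ax=np.array([np.cos(a),np.sin(a)]); cl=np.array([ax[1],-ax[0]])
for f in('w1','side'):
    P=np.load(f+'.npz')['W'].reshape(-1,3); q=P[:,:2]-c; s=q@cl; t=q@ax
    k=(P[:,2]>.025)&(P[:,2]<.065)&(abs(t)<.015)&(abs(s)<.12)&(abs(s)>.022); print(f,np.unique(np.round(s[k],2),return_counts=True))
    k=(P[:,2]>.03)&(P[:,2]<.065)&(abs(t)<.08)&(s<-.03)&(s>-.1); print(s[k].max() if k.any() else None, t[k][s[k]>s[k].max()-.01].round(3) if k.any() else 0)
```

```text
w1 (array([], dtype=float64), array([], dtype=int64))
-0.04961484205614702 [-0.03  -0.03  -0.03  -0.031 -0.031 -0.031 -0.03  -0.031 -0.031 -0.031
 -0.031 -0.032 -0.032 -0.032 -0.03  -0.031 -0.03  -0.031 -0.031 -0.031
 -0.031 -0.032 -0.032 -0.032 -0.033 -0.03  -0.029 -0.03  -0.031 -0.031
 -0.031 -0.032 -0.032 -0.032 -0.033 -0.029 -0.03  -0.03  -0.03  -0.03
 -0.03  -0.031 -0.031 -0.031 -0.032 -0.031 -0.03  -0.03  -0.03  -0.03
 -0.03  -0.031 -0.031 -0.031 -0.032 -0.032 -0.031 -0.029 -0.03  -0.03
 -0.03  -0.03  -0.031 -0.031 -0.031 -0.032 -0.032 -0.032 -0.03  -0.03
 -0.03  -0.03  -0.03  -0.03  -0.031 -0.031 -0.031 -0.032 -0.032 -0.033
 -0.03  -0.029 -0.03  -0.03  -0.031 -0.031 -0.032 -0.031 -0.031 -0.032
 -0.032 -0.033 -0.03  -0.03  -0.03  -0.031 -0.03  -0.031 -0.031 -0.031
 -0.032 -0.032 -0.032 -0.029 -0.03  -0.03  -0.031 -0.031 -0.03  -0.031
 -0.031 -0.031 -0.031 -0.033 -0.031 -0.031 -0.031 -0.03  -0.031 -0.031
 -0.032 -0.031 -0.032 -0.031 -0.033 -0.032 -0.032 -0.032 -0.031 -0.032
 -0.032 -0.031 -0.032 -0.033 -0.032 -0.031 -0.037 -0.033 -0.033 -0.033
 -0.032 -0.032 -0.033 -0.032 -0.032
[... 1108 characters left out ...]
0.054 -0.054 -0.064 -0.056 -0.055 -0.056 -0.056 -0.056 -0.057
 -0.056 -0.057 -0.058 -0.057 -0.058 -0.06  -0.059 -0.059 -0.06  -0.068
 -0.061 -0.06  -0.06  -0.062 -0.061 -0.063 -0.062 -0.062 -0.064 -0.064
 -0.064 -0.065 -0.065 -0.067 -0.066 -0.067 -0.068 -0.068 -0.07 ]
side (array([0.06]), array([1]))
-0.05127111722247737 [-0.072 -0.055 -0.058 -0.061 -0.063 -0.066 -0.045 -0.047 -0.049 -0.049
 -0.053 -0.054 -0.06  -0.033 -0.036 -0.037 -0.04  -0.042 -0.043 -0.045
 -0.048 -0.049 -0.052 -0.031 -0.033 -0.037 -0.037 -0.04  -0.042 -0.044
 -0.046 -0.049 -0.032 -0.033 -0.035 -0.036 -0.038 -0.041 -0.043 -0.033
 -0.033 -0.032 -0.033 -0.035 -0.038 -0.033 -0.032 -0.03  -0.033 -0.034
 -0.032 -0.03  -0.031]
```

Request:
jog_arm(targets=[[[12,-22,-10],[0,0,0],110],[[12,-23,-10],[0,0,0],110],[[0,0,-10],[0,0,0],110],[[0,0,0],[0,0,0],110],[[0,0,0],[0,0,0],110]])

```text
clock: 2.55
tool_pos: [0.4346, -0.2754, 0.1421]
ee_rot: [3.142, -0.002, 2.033]
force: [-0.5, -0.3, -0.2]
gripper_width: 0.0509
grasp_force: 0.0
```

Request:
jog_arm(targets=[[[0,-1,-40],[0,0,0],110],[[0,0,-40],[0,0,0],110],[[0,0,-20],[0,0,0],110],[[0,0,-11],[0,0,0],110],[[0,0,-10],[0,0,0],110],[[0,0,0],[0,0,0],110],[[0,0,0],[0,0,0],110]])

```text
clock: 3.25
tool_pos: [0.4352, -0.2787, 0.0216]
ee_rot: [3.141, 0.001, 2.03]
force: [-1.0, 0.9, 0.5]
gripper_width: 0.0503
grasp_force: 0.0
```

Request:
jog_arm(newtons=35, targets=[[[-1,1,-1.2],[0,0,0],110],[[0,0,0],[0,0,0],255],[[0,0,0],[0,0,0],255],[[0,0,0],[0,0,0],255],[[0,0,0],[0,0,0],255],[[0,0,0],[0,0,0],255]])

```text
clock: 3.85
tool_pos: [0.4327, -0.2783, 0.0199]
ee_rot: [-3.14, -0.0, 2.029]
force: [-2.8, -1.5, 6.1]
gripper_width: 0.0324
grasp_force: 35.0
```

Request:
jog_arm(targets=[[[0,0,10],[0,0,0],255],[[0,0,20],[0,0,0],255],[[0,0,40],[0,0,0],255],[[0,0,40],[0,0,0],255],[[20,40,30],[0,0,-4],255],[[25,45,30],[0,0,-4.8],255],[[25,45,20],[0,0,-5],255],[[25,45,0],[0,0,-5],255],[[25,45,0],[0,0,-4],255],[[17,28,0],[0,0,0],255]])

```text
clock: 4.85
tool_pos: [0.5632, -0.0407, 0.2014]
ee_rot: [3.139, -0.003, 1.636]
force: [1.1, -0.3, -1.6]
gripper_width: 0.0322
grasp_force: 35.0
```

Request:
jog_arm(targets=[[[0,0,0],[0,0,0],255],[[0,0,0],[0,0,0],255],[[0,0,0],[0,0,0],255]])

```text
clock: 5.15
tool_pos: [0.5606, -0.048, 0.2008]
ee_rot: [-3.141, 0.001, 1.63]
force: [0.2, -1.6, -0.8]
gripper_width: 0.0316
grasp_force: 35.0
```

Run:
```python
from h import *
print(manip.observe()['tool_pos'],manip.observe()['ee_rot'])
im,W=world("wrist"); np.savez('w2',im=im,W=W); save(im,'e.png',None,1.2)
im,W2=world("side"); np.savez('side2',im=im,W=W2)
im,W2=world("scene"); np.savez('scene2',im=im,W=W2)
```

```text
[ 0.56058827 -0.0480132   0.20079889] [-3.14074949e+00  7.73079981e-04  1.63043276e+00]
```

View pics/e.png

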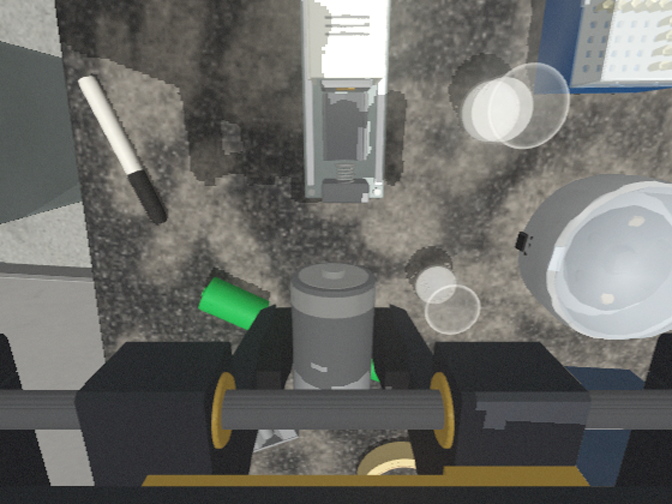

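Cell gripped, button end at (333,273) towards +y. In line ahead are the spring wall (345,190), the spring (345,170), the cradle (347,130) and the hood front edge (347,80). Measuring these now.

Run:
```python
from h import *
W=np.load('w2.npz')['W']; s=1/1.2
def reg(n,box,z0,z1):
    x0,y0,x1,y1=[int(k*s) for k in box]; P=W[y0:y1,x0:x1].reshape(-1,3); P=P[(P[:,2]>z0)&(P[:,2]<z1)]
    r=cv2.minAreaRect((P[:,:2]*1000).astype(np.float32)); print(n,len(P),np.round(r[0],1),np.round(r[1],1),round(r[2],1),'z',np.round(np.median(P[:,2]),4),'y',P[:,1].min().round(4),P[:,1].max().round(4)); return P
reg('wall',(310,165,390,215),.036,.046)
h=reg('hoodtop',(290,0,400,100),.050,.060)
reg('base+',(290,60,400,215),.003,.06)
reg('low',(290,85,400,200),.003,.015)
reg('contact',(310,75,385,100),.030,.040)
c=reg('cell',(285,255,385,395),.19,.25)
top=c[c[:,2]>c[:,2].max()-.004]; m=top.mean(0);v=np.linalg.svd(top-m)[2][0];print('cell axis',v,np.degrees(np.arctan2(v[1],v[0])),c[:,2].max(),'y-extent along', c[:,1].min(),c[:,1].max(),m)
# button
b=reg('button',(318,262,350,285),.19,.25)
# direction of hood side edges
for f in('w2','side2'):
    P=np.load(f+'.npz')['W'].reshape(-1,3)
    k=(P[:,2]>.05)&(P[:,2]<.058)&(P[:,0]>.5)&(P[:,0]<.62)&(P[:,1]>.05)&(P[:,1]<.17); Q=P[k]
    r=cv2.minAreaRect((Q[:,:2]*1000).astype(np.float32)); print(f,len(Q),r)
    k=(P[:,2]>.03)&(P[:,2]<.045)&(P[:,0]>.54)&(P[:,0]<.6)&(P[:,1]>-.05)&(P[:,1]<.0); Q=P[k]
    r=cv2.minAreaRect((Q[:,:2]*1000).astype(np.float32)); print(f,len(Q),r)
```

```text
wall 765 [568.7  -6.6] [36.8 29.5] 3.7 z 0.0405 y -0.0225 0.0083
hoodtop 4136 [562.4  91.9] [52.1 47.2] 3.8 z 0.0551 y 0.0667 0.1167
base+ 8020 [566.2  32.2] [ 70.  110.7] 3.7 z 0.0117 y -0.0249 0.0891
low 4165 [566.8  23.3] [70.1 92.7] 3.6 z 0.0069 y -0.0249 0.0715
contact 354 [564.  67.] [50.6  7.5] 3.1 z 0.0358 y 0.0628 0.072
cell 7932 [562.2 -43.8] [41.  53.7] 5.4 z 0.2212 y -0.0723 -0.0169
cell axis [ 0.05983066 -0.99761141  0.03452188] -86.56785918831089 0.24456055699781531 y-extent along -0.07225844032879122 -0.01685003581049272 [ 0.57725914 -0.04106684  0.24262941]
button 462 [560.3 -19. ] [12.6  4.1] 1.7 z 0.2113 y -0.0212 -0.0169
w2 4134 ((562.4251098632812, 91.86265563964844), (52.1490592956543, 47.23038864135742), 3.766336679458618)
w2 742 ((568.9976196289062, -10.822318077087402), (36.82585144042969, 21.017292022705078), 3.6676318645477295)
side2 0 ((0.0, 0.0), (0.0, 0.0), 0.0)
side2 0 ((0.0, 0.0), (0.0, 0.0), 0.0)
```

Run:
```python
from h import *
W=np.load('w2.npz')['W'];P=W.reshape(-1,3);P=P[np.isfinite(P).all(1)]
a=np.radians(3.7);c,s=np.cos(a),np.sin(a);o=np.array([.5661,.034])
q=P[:,:2]-o;L=np.c_[q@[c,s],q@[-s,c],P[:,2]]*1000
def pr(n,x,y,z):
    k=(abs(L[:,0])<x)&(L[:,1]>y[0])&(L[:,1]<y[1])&(L[:,2]>z[0])&(L[:,2]<z[1]);A=L[k];print(n,k.sum(),'y pct',np.percentile(A[:,1],[0,2,50,98,100]).round(1),'z',np.median(A[:,2]).round(1),'x',A[:,0].min().round(1),A[:,0].max().round(1));return A
pr('wall',25,(-65,-35),(38.5,44)); pr('contact',19,(20,37),(34,38)); pr('contact face',17,(20,37),(24,33)); pr('hood',24,(30,60),(53,57)); pr('plate',8,(-39,-15),(26,45)); pr('cradle',22,(-30,33),(18.5,23))
pr('hoodedge',28,(42,75),(53,57))
# cell in hand
q=P[:,:2]-[.5606,-.048];b=1.6304-np.pi/2;T=np.c_[q@[np.cos(b),np.sin(b)],q@[-np.sin(b),np.cos(b)],P[:,2]-.2008]*1000
k=(abs(T[:,0])<3)&(T[:,1]>-40)&(T[:,1]<40)&(T[:,2]>-15)&(T[:,2]<35)
for y in range(-30,36,3):
    A=T[k&(abs(T[:,1]-y)<1.5)]
    if len(A): print(y,len(A),np.percentile(A[:,2],[5,50,95]).round(1),end=' | ')
k=(abs(T[:,1]-15)<3)&(T[:,2]>4)&(T[:,2]<10)&(abs(T[:,0])<25); print('x',T[k,0].min(),T[k,0].max()); k=(abs(T[:,0])<25)&(T[:,1]>27)&(T[:,2]>-15)&(T[:,2]<35); print(T[k].mean(0),T[k,1].max())
```

```text
wall 639 y pct [-55.4 -55.1 -47.4 -40.  -35.3] z 40.7 x -18.3 18.4
contact 321 y pct [29.8 29.8 33.  35.6 35.7] z 35.9 x -18.3 18.5
contact face 37 y pct [29.4 29.4 29.9 30.  30. ] z 26.8 x -16.8 16.6
hood 1985 y pct [34.6 34.9 47.6 59.5 60. ] z 55.1 x -24.0 24.0
plate 170 y pct [-38.7 -38.3 -30.9 -25.5 -25.5] z 36.9 x -7.7 7.7
cradle 830 y pct [-23.8 -22.7   2.8  27.   30.4] z 20.3 x -18.8 18.0
hoodedge 2868 y pct [42.1 42.5 58.9 74.5 75. ] z 55.1 x -25.9 26.0
-12 55 [22.4 23.1 23.9] | -9 81 [22.4 23.3 24.2] | -6 82 [22.2 23.2 24.2] | -3 75 [22.3 23.2 24.2] | 0 87 [22.3 23.1 24.1] | 3 81 [22.4 23.2 24.2] | 6 84 [22.3 23.1 24. ] | 9 86 [22.3 23.2 24.1] | 12 88 [22.2 23.3 24.2] | 15 88 [22.4 23.3 24.2] | 18 85 [22.5 23.5 24.3] | 21 88 [22.7 23.5 24.3] | 24 95 [22.6 23.5 24.3] | 27 250 [-4.6 18.9 23.6] | 30 141 [ 3.3 10.2 12.4] | x -23.610458109363314 24.265734766734546
[ 0.81286059 28.01492021 10.73877302] 30.94834880580262
```

Logger fit: origin (566.1, 34.0) mm, yaw 3.7°. The wall, contact, plate and cradle all agree to within 0.5 mm. The cell is level in the hand, with its axis 6.8 mm above the TCP and its centre 1 mm ahead. Next I'll tilt it and hover over the bay.

Request:
jog_arm(targets=[[[2,28,-10],[8.3,0.54,0.3],255],[[2,28,-20],[8.3,0.54,0],255],[[1,28,-20],[8.35,0.54,0],255],[[0,0,-20],[0,0,0],255],[[0,0,-11],[0,0,0],255],[[0,0,0],[0,0,0],255],[[0,0,0],[0,0,0],255]])

```text
clock: 6.0
tool_pos: [0.5668, 0.0375, 0.1204]
ee_rot: [3.14, -0.436, 1.638]
force: [0.4, 0.2, -1.6]
gripper_width: 0.0321
grasp_force: 35.0
```

```bash
cat >> h.py <<'E'
def st():
    s=manip.observe(); a=np.radians(3.7);c,n=np.cos(a),np.sin(a); q=s["tool_pos"][:2]-[.5661,.034]
    M=R.from_euler('xyz',s["ee_rot"]).as_matrix(); Rl=R.from_euler('z',-a).as_matrix()@M
    t=np.degrees(np.arctan2(Rl[2,0],Rl[1,0])); A=Rl[:,0]; N=-Rl[:,2]
    T=np.array([q@[c,n],q@[-n,c],s["tool_pos"][2]])*1000
    print('tcp logger',T.round(1),'tilt',t.round(2),'lateral a',A.round(3),'N',N.round(3),'cell c',(T+6.8*N+1.0*A).round(1),'F',s['force'].round(1))
E
python3 -c "from h import *; st()"
```

```text
tcp logger [  1.    3.4 120.4] tilt 24.96 lateral a [-0.003  0.907  0.422] N [-0.    -0.422  0.907] cell c [  0.9   1.5 127. ] F [ 0.4  0.2 -1.6]
```

Request:
jog_arm(targets=[[[-1,-0.6,-20],[0,0,0],255],[[0,-0.6,-25],[0,0,0],255],[[0,0,-16],[0,0,0],255],[[0,0,-8],[0,0,0],255],[[0,0,0],[0,0,0],255],[[0,0,0],[0,0,0],255]])

```text
clock: 6.6
tool_pos: [0.566, 0.0365, 0.0515]
ee_rot: [3.14, -0.436, 1.638]
force: [1.1, -0.8, -1.1]
gripper_width: 0.0321
grasp_force: 35.0
```

Run:
```python
from h import *
st(); im,W=world("wrist"); save(im,'f.png',(130,0,430,420),1.3)
```

```text
tcp logger [ 0.1  2.5 51.5] tilt 25.0 lateral a [-0.003  0.906  0.423] N [-0.001 -0.423  0.906] cell c [ 0.1  0.5 58.1] F [ 1.1 -0.8 -1.1]
```

View pics/f.png

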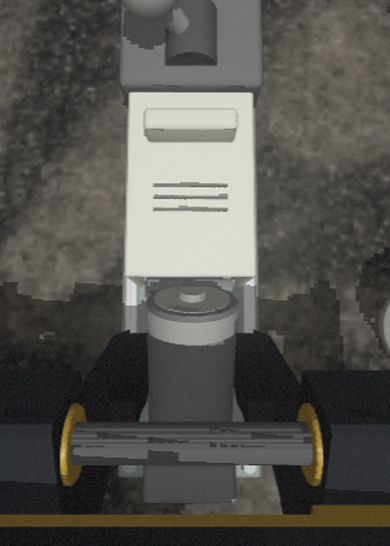

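The cell, button at (192,295), is centred on the hood and just short of it. Now I'll press down and back.

Request:
jog_arm(targets=[[[0,-0.2,-3],[0,0,0],255],[[0,-0.8,-3],[0,0,0],255],[[0.1,-1,-3],[0,0,0],255],[[0.1,-1,-3],[0,0,0],255],[[0,-0.5,-2],[0,0,0],255],[[0,0,0],[0,0,0],255],[[0,0,0],[0,0,0],255]])

```text
clock: 7.35
tool_pos: [0.5655, 0.0335, 0.0368]
ee_rot: [3.141, -0.437, 1.638]
force: [0.4, 5.5, 0.8]
gripper_width: 0.032
grasp_force: 35.0
```

```bash
python3 -c "from h import *; st()"
```

```text
tcp logger [-0.6 -0.4 36.8] tilt 25.06 lateral a [-0.002  0.906  0.424] N [ 0.001 -0.424  0.906] cell c [-0.6 -2.4 43.4] F [0.4 5.5 0.8]
```

Request:
jog_arm(targets=[[[0.3,-0.9,0],[0,0,0],255],[[0,-0.5,-1.7],[-4.2,-0.27,0],255],[[0,-0.5,-1.8],[-4.2,-0.27,0],255],[[0,-0.5,-1.9],[-4.2,-0.27,0],255],[[0,0,0],[0,0,0],255],[[0,0,0],[0,0,0],255]])

```text
clock: 7.95
tool_pos: [0.566, 0.0309, 0.0315]
ee_rot: [3.142, -0.216, 1.639]
force: [0.2, 4.3, 1.6]
gripper_width: 0.032
grasp_force: 35.0
```

```bash
python3 -c "from h import *; st()"
```

```text
tcp logger [-0.3 -3.  31.5] tilt 12.4 lateral a [-0.003  0.977  0.215] N [ 0.001 -0.215  0.977] cell c [-0.3 -3.5 38.4] F [0.2 4.3 1.6]
```

Request:
jog_arm(targets=[[[0,-0.3,-2.1],[-4.2,-0.27,0],255],[[0,-0.4,-2.1],[-4.2,-0.27,0],255],[[0,-0.3,-2.1],[-4.0,-0.26,0],255],[[0,0,0],[0,0,0],255],[[0,0,0],[0,0,0],255]])

```text
clock: 8.45
tool_pos: [0.5661, 0.0288, 0.0246]
ee_rot: [-3.141, 0.0, 1.637]
force: [-0.2, 4.0, -4.1]
gripper_width: 0.0317
grasp_force: 35.0
```

```bash
python3 -c "from h import *; st()"
```

```text
tcp logger [-0.3 -5.1 24.6] tilt -0.01 lateral a [-0.001  1.    -0.   ] N [0.001 0.    1.   ] cell c [-0.3 -4.1 31.4] F [-0.2  4.  -4.1]
```

Request:
jog_arm(targets=[[[0,1,0],[0,0,0],255],[[0,1,0],[0,0,0],255],[[0,1,0],[0,0,0],255],[[0,0.5,0],[0,0,0],255],[[0,0,0],[0,0,0],255],[[0,0,0],[0,0,0],255]])

```text
clock: 9.05
tool_pos: [0.5659, 0.0323, 0.0251]
ee_rot: [-3.141, 0.001, 1.637]
force: [-0.7, 2.9, -2.5]
gripper_width: 0.0321
grasp_force: 35.0
```

```bash
python3 -c "from h import *; st()"
```

```text
tcp logger [-0.3 -1.7 25.1] tilt -0.06 lateral a [-0.001  1.    -0.001] N [0.001 0.001 1.   ] cell c [-0.3 -0.7 31.9] F [-0.7  2.9 -2.5]
```

Now lower by 0.5 mm and release by opening to about 50 mm.

Request:
jog_arm(targets=[[[0,0.3,-0.5],[0,0,0],255],[[0,0,0],[0,0,0],100],[[0,0,0],[0,0,0],100],[[0,0,0],[0,0,0],100],[[0,0,0],[0,0,0],100]])

```text
clock: 9.55
tool_pos: [0.5662, 0.0323, 0.0247]
ee_rot: [3.142, 0.002, 1.637]
force: [-0.1, 0.5, 0.2]
gripper_width: 0.0538
grasp_force: 0.0
```

Request:
jog_arm(targets=[[[0,0,20],[0,0,0],100],[[0,0,40],[0,0,0],100],[[0,-10,40],[0,0,0],100],[[0,-20,40],[0,0,0],100],[[0,-20,20],[0,0,0],100],[[0,0,0],[0,0,0],100],[[0,0,0],[0,0,0],100]])

```text
clock: 10.25
tool_pos: [0.5657, -0.0168, 0.1844]
ee_rot: [-3.141, 0.0, 1.636]
force: [-0.1, 0.7, -0.2]
gripper_width: 0.0537
grasp_force: 0.0
```

Run:
```python
from h import *
st(); im,W=world("wrist"); save(im,'g.png',(130,0,430,420),1.3)
P=W.reshape(-1,3);P=P[np.isfinite(P).all(1)]
a=np.radians(3.7);c,s=np.cos(a),np.sin(a);q=P[:,:2]-[.5661,.034];L=np.c_[q@[c,s],q@[-s,c],P[:,2]]*1000
for y in range(-42,40,4):
    k=(abs(L[:,0])<3)&(abs(L[:,1]-y)<2)&(L[:,2]<70)
    if k.any(): print(y,np.percentile(L[k,2],[10,50,90]).round(1),end=' | ')
k=(abs(L[:,0])<4)&(L[:,1]>15)&(L[:,1]<33)&(L[:,2]>29)&(L[:,2]<36); print('btn',L[k,1].min() if k.any() else None,L[k,1].max() if k.any() else None)
for y in(-20,0,20):
    k=(abs(L[:,1]-y)<3)&(L[:,2]>42)&(L[:,2]<50);print(y,L[k,0].min(),L[k,0].max())
```

```text
tcp logger [ -3.7 -50.6 184.4] tilt -0.02 lateral a [-0.001  1.    -0.   ] N [0. 0. 1.] cell c [ -3.6 -49.6 191.2] F [-0.1  0.7 -0.2]
-42 [30.6 39.9 41.5] | -38 [25.3 37.9 39.1] | -34 [25.6 37.8 38.8] | -30 [46.5 47.5 48. ] | -26 [47.1 48.  48.7] | -22 [47.  47.7 48.5] | -18 [46.9 48.1 48.6] | -14 [46.7 47.8 48.5] | -10 [47.1 48.  48.7] | -6 [46.7 48.1 48.5] | -2 [46.9 48.  48.6] | 2 [46.8 47.6 48.8] | 6 [46.8 47.8 48.6] | 10 [47.  47.7 48.6] | 14 [47.2 47.9 48.7] | 18 [47.  48.5 49. ] | 22 [47.5 48.3 49.1] | 26 [36.4 47.4 48.8] | 30 [35.  35.8 36.9] | 34 [35.4 37.1 55.1] | 38 [54.5 55.  55.9] | btn 27.45636105059469 32.4904197857257
-20 -12.585702977224443 12.747266662782797
0 -13.296043105970641 143.88551551236986
20 -12.287186229778651 146.46311736931145
```

View pics/g.png

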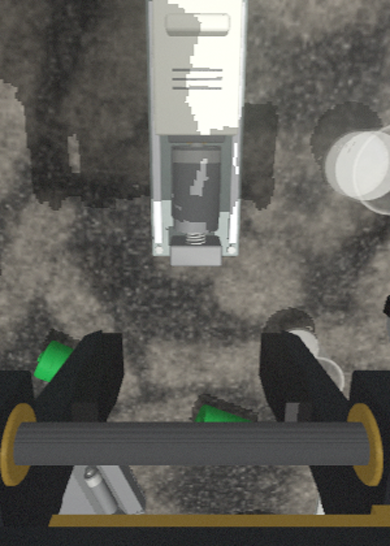

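The cell is seated: top level at 48 mm along its whole length, flat end at y -30, button on the contact. Next I'll go behind the hood ridge with closed fingers and push it shut.

Request:
jog_arm(newtons=10, targets=[[[-2,45,0],[0,0,0],255],[[-2,45,0],[0,0,0],255],[[-2,45,-10],[0,0,0],255],[[-1,28,-30],[0,0,0],255],[[0,0,-40],[0,0,0],255],[[0,0,-20],[0,0,0],255],[[0,0,0],[0,0,0],255],[[0,0,0],[0,0,0],255]])

```text
clock: 11.1
tool_pos: [0.5581, 0.1467, 0.0836]
ee_rot: [-3.139, 0.001, 1.638]
force: [0.7, -0.2, 0.4]
gripper_width: 0.0005
grasp_force: 0.0
```

```bash
python3 -c "from h import *; st()"
```

```text
tcp logger [ -0.7 113.   83.6] tilt -0.06 lateral a [-0.003  1.    -0.001] N [0.003 0.001 1.   ] cell c [ -0.7 114.   90.4] F [ 0.7 -0.2  0.4]
```

Request:
jog_arm(targets=[[[0,0,-15],[0,0,0],255],[[0,0,-8],[0,0,0],255],[[0.3,-5,0],[0,0,0],255],[[0.6,-10,0],[0,0,0],255],[[0.6,-10,0],[0,0,0],255],[[0.6,-10,0],[0,0,0],255],[[0.6,-10,0],[0,0,0],255],[[0.6,-10,0],[0,0,0],255],[[0,0,0],[0,0,0],255]])

```text
clock: 12.0
tool_pos: [0.5627, 0.0882, 0.0618]
ee_rot: [3.142, 0.003, 1.634]
force: [0.4, -0.1, 0.1]
gripper_width: 0.0001
grasp_force: 0.0
```

Request:
jog_arm(targets=[[[0.6,-10,0],[0,0,0],255],[[0.5,-8,0],[0,0,0],255],[[0.2,-4,0],[0,0,0],255],[[0.1,-2,0],[0,0,0],255],[[0,0,0],[0,0,0],255],[[0,0,0],[0,0,0],255]])

```text
clock: 12.6
tool_pos: [0.5634, 0.067, 0.0615]
ee_rot: [-3.141, 0.001, 1.637]
force: [-0.2, 0.3, -0.2]
gripper_width: 0.0001
grasp_force: 0.0
```

```bash
python3 -c "from h import *; st()"
```

```text
tcp logger [-0.5 33.1 61.5] tilt -0.06 lateral a [-0.002  1.    -0.001] N [0.001 0.001 1.   ] cell c [-0.5 34.1 68.3] F [-0.2  0.3 -0.2]
```

Request:
jog_arm(targets=[[[0.1,-1.5,0],[0,0,0],255],[[0.1,-1.5,0],[0,0,0],255],[[0,-1,0],[0,0,0],255],[[0,0,0],[0,0,0],255]])

```text
clock: 13.0
tool_pos: [0.5636, 0.0643, 0.0615]
ee_rot: [-3.141, -0.001, 1.638]
force: [-0.8, 3.5, 0.0]
gripper_width: 0.0004
grasp_force: 1.8
```

```bash
python3 -c "from h import *; st()"
```

```text
tcp logger [-0.5 30.4 61.5] tilt 0.03 lateral a [-0.003  1.     0.001] N [ 0.001 -0.001  1.   ] cell c [-0.5 31.4 68.3] F [-0.8  3.5  0. ]
```

Request:
jog_arm(targets=[[[0,-1.5,0],[0,0,0],255],[[0,0,0],[0,0,0],255]])

```text
clock: 13.2
tool_pos: [0.5636, 0.0641, 0.0615]
ee_rot: [-3.141, -0.002, 1.639]
force: [-0.4, 6.0, 1.0]
gripper_width: 0.0006
grasp_force: 3.2
```

Request:
jog_arm(targets=[[[0,6,0],[0,0,0],255],[[0,0,40],[0,0,0],255],[[-20,0,40],[0,0,0],255],[[-40,0,20],[0,0,0],255],[[-40,15,0],[0,0,0],255],[[0,15,0],[0,0,0],255],[[0,0,0],[0,0,0],255]])

```text
clock: 13.9
tool_pos: [0.4635, 0.0989, 0.162]
ee_rot: [3.141, 0.001, 1.64]
force: [1.3, -0.2, 1.3]
gripper_width: 0.0001
grasp_force: 0.0
```

Run:
```python
from h import *
st(); im,W=world("wrist"); save(im,'k.png',None,1.2)
P=W.reshape(-1,3);P=P[np.isfinite(P).all(1)]
a=np.radians(3.7);c,s=np.cos(a),np.sin(a);q=P[:,:2]-[.5661,.034];L=np.c_[q@[c,s],q@[-s,c],P[:,2]]*1000
k=(abs(L[:,0])<30)&(abs(L[:,1])<130)&(L[:,2]>64)&(L[:,2]<72)&(L[:,1]<120)
print('ridge',k.sum(),L[k].min(0),L[k].max(0))
k=(abs(L[:,0])<30)&(L[:,1]<60)&(L[:,1]>-70)&(L[:,2]>52)&(L[:,2]<58);print('hood',k.sum(),L[k].min(0),L[k].max(0))
k=(abs(L[:,0])<40)&(L[:,1]<180)&(L[:,1]>135)&(L[:,2]>50)&(L[:,2]<80);print('ball',k.sum(),L[k].min(0),L[k].max(0))
```

```text
tcp logger [-98.2  71.4 162. ] tilt -0.03 lateral a [-0.005  1.    -0.001] N [-0.     0.001  1.   ] cell c [-98.2  72.4 168.8] F [ 1.3 -0.2  1.3]
ridge 476 [-18.098726    12.60727968  64.03917928] [17.69044143 22.21649306 70.2726014 ]
hood 1746 [-25.86161054 -25.76682135  52.05089714] [26.2378481  36.76567491 57.93317119]
ball 1087 [-30.67003232 142.46491965  56.95848033] [ -5.70389344 167.43433741  76.04844567]
```

View pics/k.png

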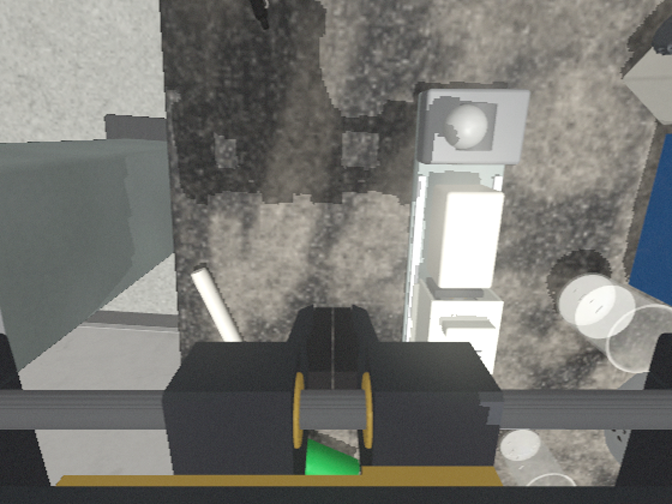

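The hood is shut: ridge at y 17.4, and it met the stop at 6 N. The toggle ball is at logger (-18,155), picture (465,127), in the off position. Now I'll go beside it on the robot's side.

Request:
jog_arm(targets=[[[10,35,0],[0,0,0],255],[[12,35,0],[0,0,0],255],[[12,16,-10],[0,0,0],255],[[0,0,-40],[0,0,0],255],[[0,0,-40],[0,0,0],255],[[0,0,-20],[0,0,0],255],[[0,0,0],[0,0,0],255],[[0,0,0],[0,0,0],255]])

```text
clock: 14.75
tool_pos: [0.4991, 0.1825, 0.0516]
ee_rot: [3.141, 0.002, 1.636]
force: [0.2, 0.1, 1.5]
gripper_width: 0.0007
grasp_force: 0.0
```

```bash
python3 -c "from h import *; st()"
```

```text
tcp logger [-57.3 152.5  51.6] tilt -0.1 lateral a [-0.     1.    -0.002] N [-0.     0.002  1.   ] cell c [-57.3 153.5  58.4] F [0.2 0.1 1.5]
```

Request:
jog_arm(targets=[[[5,2.8,0],[0,0,0],255],[[6,0.4,0],[0,0,0],255],[[6,0.4,0],[0,0,0],255],[[6,0.4,0],[0,0,0],255],[[6,0.4,0],[0,0,0],255],[[6,0.4,0],[0,0,0],255],[[5,0.3,0],[0,0,0],255],[[4,0.2,0],[0,0,0],255],[[0,0,0],[0,0,0],255],[[0,0,0],[0,0,0],255]])

```text
clock: 15.75
tool_pos: [0.5133, 0.1875, 0.0537]
ee_rot: [-3.085, 0.002, 1.642]
force: [-51.5, -1.8, 63.7]
gripper_width: 0.0002
grasp_force: 30.5
```

```bash
python3 -c "from h import *; st()"
```

```text
tcp logger [-42.8 156.6  53.7] tilt -0.1 lateral a [-0.006  1.    -0.002] N [0.057 0.002 0.998] cell c [-42.4 157.6  60.4] F [-51.5  -1.8  63.7]
```

High force: back off at once.

Request:
jog_arm(targets=[[[-30,-2,0],[0,0,0],255],[[-15,-1,0],[0,0,0],255],[[0,0,0],[0,0,0],255]])

```text
clock: 16.05
tool_pos: [0.4954, 0.1862, 0.0525]
ee_rot: [-3.14, 0.0, 1.638]
force: [0.1, -0.2, -0.7]
gripper_width: 0.0005
grasp_force: 0.0
```

Run:
```python
from h import *
st(); s=manip.observe(); print(s['q'].round(2))
im,W=world("side"); np.savez('side3',W=W,im=im)
im2,W2=world("scene"); save(np.hstack([im2,im]),'l.png',None,.71)
a=np.radians(3.7);c,n=np.cos(a),np.sin(a)
for nm,w in(('side',W),('scene',W2),('wrist',world('wrist')[1])):
    P=w.reshape(-1,3);P=P[np.isfinite(P).all(1)];q=P[:,:2]-[.5661,.034];L=np.c_[q@[c,n],q@[-n,c],P[:,2]]*1000
    k=(L[:,0]<40)&(L[:,0]>-33)&(L[:,1]<170)&(L[:,1]>140)&(L[:,2]>48)&(L[:,2]<80);print(nm,k.sum(),L[k].min(0) if k.any() else'',L[k].max(0) if k.any() else '')
```

```text
tcp logger [-60.8 156.5  52.5] tilt -0.03 lateral a [-0.003  1.    -0.   ] N [0.002 0.001 1.   ] cell c [-60.7 157.5  59.3] F [ 0.1 -0.2 -0.7]
[-0.52  0.88  0.12  1.99 -0.34  0.29 -0.05]
side 0  
scene 32 [-26.47833141 159.71643253  54.09383436] [-11.19818882 167.57254012  73.07269539]
wrist 959 [-26.9008042  156.36232756  56.8707344 ] [ -2.06436609 168.16277431  73.60630077]
```

View pics/l.png

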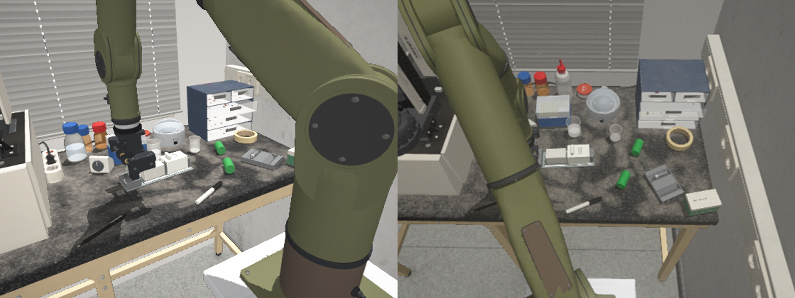

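The contact force came from the fingers' sloped backs wedging on the ball, which moved only 4 mm. Nothing else was touched. I'll turn the tool 90° so that the straight 18 mm pad sides do the pushing.

Request:
jog_arm(targets=[[[0,0,0],[0,0,-8.5],255],[[0,0,0],[0,0,-8.5],255],[[0,0,0],[0,0,-8.5],255],[[0,0,0],[0,0,-8.5],255],[[0,0,0],[0,0,-8.5],255],[[0,0,0],[0,0,-8.5],255],[[0,0,0],[0,0,-8.5],255],[[0,0,0],[0,0,-8.5],255],[[0,0,0],[0,0,-8.5],255],[[0,0,0],[0,0,-8.5],255]])

```text
clock: 17.2
tool_pos: [0.4989, 0.1864, 0.0516]
ee_rot: [-3.141, -0.002, 0.148]
force: [-0.3, 0.2, -0.2]
gripper_width: 0.0003
grasp_force: 0.0
```

Request:
jog_arm(targets=[[[0,-1.5,0],[0,0,-5],255],[[5,0.3,0],[0,0,0],255],[[5,0.3,0],[0,0,0],255],[[0,0,0],[0,0,0],255],[[0,0,0],[0,0,0],255]])

```text
clock: 17.7
tool_pos: [0.5074, 0.1852, 0.0515]
ee_rot: [-3.141, 0.0, 0.068]
force: [-0.6, 0.1, -0.2]
gripper_width: 0.0006
grasp_force: 0.0
```

```bash
python3 -c "from h import *; st()"
```

```text
tcp logger [-48.8 154.6  51.5] tilt -6.32 lateral a [ 1.     0.003 -0.   ] N [ 0.    -0.001  1.   ] cell c [-47.8 154.6  58.3] F [-0.6  0.1 -0.2]
```

Request:
jog_arm(targets=[[[6,0.4,0],[0,0,0],255],[[5,0.3,0],[0,0,0],255],[[4,0.2,0],[0,0,0],255],[[4,0.2,0],[0,0,0],255],[[0,0,0],[0,0,0],255]])

```text
clock: 18.2
tool_pos: [0.5255, 0.1861, 0.0515]
ee_rot: [-3.141, 0.002, 0.067]
force: [-2.4, -0.8, 2.4]
gripper_width: 0.0004
grasp_force: 1.6
```

Moving smoothly at about 2.4 N, so I'll keep going.

Request:
jog_arm(targets=[[[5,0.3,0],[0,0,0],255],[[5,0.3,0],[0,0,0],255],[[5,0.3,0],[0,0,0],255],[[5,0.3,0],[0,0,0],255],[[3,0.2,0],[0,0,0],255],[[0,0,0],[0,0,0],255]])

```text
clock: 18.8
tool_pos: [0.5502, 0.1876, 0.0515]
ee_rot: [-3.141, -0.001, 0.067]
force: [0.8, -0.5, 0.9]
gripper_width: 0.0007
grasp_force: 0.0
```

Request:
jog_arm(targets=[[[2,0.1,0],[0,0,0],255],[[2,0.1,0],[0,0,0],255],[[1,0,0],[0,0,0],255],[[0,0,0],[0,0,0],255]])

```text
clock: 19.2
tool_pos: [0.5524, 0.1877, 0.0512]
ee_rot: [-3.141, 0.004, 0.067]
force: [-4.3, -0.7, 1.0]
gripper_width: 0.0002
grasp_force: 2.5
```

```bash
python3 -c "from h import *; st()"
```

```text
tcp logger [ -3.7 154.3  51.2] tilt -63.01 lateral a [ 1.     0.002 -0.004] N [ 0.004 -0.001  1.   ] cell c [ -2.7 154.3  58. ] F [-4.3 -0.7  1. ]
```

Request:
jog_arm(targets=[[[2,0.1,0],[0,0,0],255],[[0,0,0],[0,0,0],255]])

```text
clock: 19.4
tool_pos: [0.5525, 0.1877, 0.0512]
ee_rot: [-3.14, 0.008, 0.067]
force: [-8.3, -0.7, 5.0]
gripper_width: 0.0006
grasp_force: 4.4
```

Request:
jog_arm(targets=[[[-15,-1,0],[0,0,0],255],[[-30,-2,10],[0,0,0],255],[[-30,0,40],[0,0,0],255],[[-30,0,40],[0,0,0],255],[[0,-30,30],[0,0,0],255],[[0,-30,0],[0,0,0],255],[[0,0,0],[0,0,0],255]])

```text
clock: 20.1
tool_pos: [0.4531, 0.1208, 0.1736]
ee_rot: [3.14, -0.006, 0.06]
force: [-0.0, 0.7, 0.7]
gripper_width: 0.0003
grasp_force: 0.0
```

Run:
```python
from h import *
s=manip.observe(); print(s['tool_pos'],s['clock'])
im,W=world("wrist"); im2,W2=world("side"); save(np.hstack([im,im2]),'m.png',None,.71)
a=np.radians(3.7);c,n=np.cos(a),np.sin(a)
P=W.reshape(-1,3);P=P[np.isfinite(P).all(1)];q=P[:,:2]-[.5661,.034];L=np.c_[q@[c,n],q@[-n,c],P[:,2]]*1000
def pr(t,x,y,z):
    k=(abs(L[:,0])<x)&(L[:,1]>y[0])&(L[:,1]<y[1])&(L[:,2]>z[0])&(L[:,2]<z[1]);print(t,k.sum(),L[k].min(0) if k.any() else'',L[k].max(0) if k.any() else'')
pr('ball',40,(140,170),(50,80)); pr('ridge',30,(-30,120),(64,72)); pr('hood',30,(-70,70),(53,58))
```

```text
[0.45309933 0.12080729 0.17355561] 20.1
ball 1148 [  5.72273022 142.08507503  50.8387268 ] [ 31.03469758 166.92389207  76.07570145]
ridge 714 [-17.38415453  12.6025612   64.02823697] [18.08088196 22.41575379 70.97250261]
hood 6556 [-25.21092575 -41.88147222  53.00037943] [26.59420087 36.62143103 57.98608132]
```

View pics/m.png

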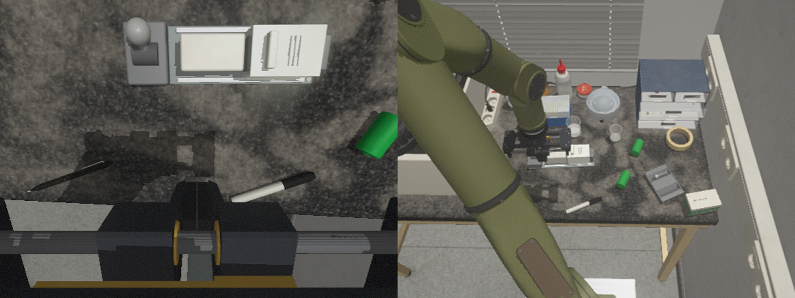

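The ball is now at x +18 (on), the hood spans -42 to +36 (shut), and the other objects are where they were. Handing in.

```bash
python3 -c "from rig import manip; print(manip.hand_in())"
```

```text
the job is handed in; nothing more can be done
None
```

I seated the big cell against the spring and contact, slid the hood fully shut and threw the switch on, then handed in at about 20 s; the one hitch was a first push on the switch that peaked near 80 N at the wrist, most likely the fingers wedging on the ball, before I backed off and redid it at under 10 N.

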